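# Hang the spoon caddy on its sprung twin-pin station

## Robot

A 6-joint arm with a two-finger parallel gripper is mounted at the origin on the work surface. World frame = base frame: x ahead of the robot, y to its left, z up, the work surface at z = 0. Lengths are in m, angles in degrees, forces in N, time in s.
With the tool pointing down it reaches from about 0.25 to 0.725 m from the base axis. Payload 9.7 kg.
Tool frame: the origin (TCP) lies at the very end of the fingers, on their centre line; the grasp point (between the pads) lies 19 mm behind it (bot.grip_point_offset is the z of the grasp point in the tool frame, in m); z points along the fingers, x is the direction in which the jaws open and shut, and the axes are right-handed (so a half turn about z gives the same grasp; the last joint's range is limited). The gripper opens to 85 mm and grips with 20 to 120 N. Pads are 22 mm wide; open, the fingers measure 114 mm over their backs; the gripper's body (76 mm by 85 mm) begins 54 mm behind the grasp point. The pads swing forward as they close: fully open they stand 13 mm farther back than shut.
Start: joints at [65.661, 4.979, 10.078, 95.1, 0, 90], TCP at [0.227, 0.501, 0.231] pointing down, gripper open.
Joint ranges: [-179.16, 179.16], [-48.56, 103.87], [-65.8, 70.77], [-126.05, 130.52], [-82.76, 87.17], [-180, 180]. Speed limits (degrees/s): [127.2, 127.2, 147.25, 180, 180, 180].

## Interface

Orientations are given as [roll, pitch, yaw] about the fixed x, y, z axes, in that order (R = Rz(yaw) Ry(pitch) Rx(roll)).
In Python, from workcell import get_obs, viewer, job_done, bot gives the robot as it stands.
- The arm moves only by the shell command python3 -m handwheel 'ROWS' [FORCE]. ROWS is JSON, a list of rows, each a list of 5 numbers: the closure, from 0 (fully open) to 1 (shut), then the shift along the world's x, y, z in m, then the turn about the world's z in degrees. A call has 1 to 5 rows; each row is the pose to reach, as a shift and turn from the pose measured when the call began; what a row does not reach only later rows make up. A row lasts 1/10 s, in which the tool goes at most 50 mm and 8.59 degrees, less where a joint would pass 70% of its speed; a pose out of reach is approached as far as the arm can. A call with a gripper value outside its range is refused whole. The fingers move at their own pace and stop on an object; FORCE is the grip in N (left out, the last holds). Time passes only in rows, so rows that repeat a pose let the fingers close. It gives the time, the measured TCP pose, the force and the opening at its end, in the units of the state.
- get_obs(): the state, without advancing time (a new reading comes with each control period).
- viewer.camera(name): name is "side" or "top" or "wrist"; returns a dict with "color" (420x560x3 uint8, blue, green, red), "K" (3x3 intrinsics, pixels), "origin" and "orientation" of the camera in the world. Camera axes: x right, y down, z forward; pixel columns grow to the right and rows downward; lengths in m; the calibration is good to about 2 mm. A picture is of the moment at which its call begins. There is no depth.
- job_done(): hands the job in, once; it reports no verdict.
The state is a dict: "time": time; "q": joint angles; "qd": joint speeds; "joint_efforts": joint torques, N m; "ee_pos": TCP position; "tcp_rot": TCP orientation; "wrist_force": force on the tool from outside, world axes, zero at the start; "torque": the same for the moment, N m; "opening": finger opening in m.
Only numpy, scipy, OpenCV 4.12 (cv2) and the standard library are available. Lean on these libraries where they do the work, as an engineer would, in place of code of your own. Each camera call takes 0.05 s, during which the arm holds its last target.

## Task

Hang the steel spoon caddy on the station beside the jars: pass its two square holes over both headed pins, push it back against the sprung pad with its tray outwards, then let it down behind the pin heads, so that it hangs level and clamped there by itself when you let go. The crossbar with the pins is clamped at a height that is not known exactly, so feel for it and work gently; leave the jars and the bowl where they are.

Things in the scene. Friction and masses are not known exactly. Their poses are not given: they have to be found in the camera images.
- caddy_grip (a point): Middle of the grip tab of the loose spoon caddy, which stands upright on the work surface (sheet steel, 220 to 390 g). z up, x along its back plate's normal, from tray side to back, y along its width. The tab tops the plate's middle: 50 mm wide (y), 10 mm thick (x), 120 to 170 mm above the underside; this point at 150 mm. Take it from above, fingers closing along x.
- caddy_holes (a point): Point midway between the caddy's two holes, in the plate's middle plane, 85 mm above the underside, 65 mm straight below caddy_grip; same axes. The upright plate is 130 mm wide (y), 5 mm thick (x), 120 mm high. The holes, 18 by 18 mm square, go through it along x, centred at y = +45 and -45 mm.
- caddy_tray (a point): Centre of the caddy's open tray, 27 mm above the underside and 25 mm in front (-x) of the plate's middle plane; same axes. The tray is 45 mm deep (x), 130 mm wide, 55 mm high and faces the robot (-x of the stand) when hung.
- stand: Fixed station. Origin on the work surface below the crossbar's front face, midway between the pins; pins point to its -x (robot side), y along the crossbar, z up. Foot x -10 to 130, y +-100, 12 mm high; two rods 12 mm thick at x 12.5, y +-78, 190 mm high. Crossbar x 0 to 25, 184 long, 40 high, flat top. Its mid-height, also the pins' axis, is 120 to 165 mm up, NOT reported: touch its top or look.
- pins_nominal (a point): Fixed point of the stand, 142.5 mm up, midway between the two pin heads (at stand x = -33 mm) if the bar were at mid range; true pin height differs by up to 22.5 mm. Pins level, at y = +-45 mm: shank 8 mm in diameter from stand x = 0 to -30, head 14 mm in diameter from -30 to -36 mm. The crossbar's top is 20 mm above the pins' axis.
- hung_nominal (a point): Fixed point of the stand where caddy_holes comes when hung, if the bar were at mid range: stand x = -27.5 mm, 137.5 mm up (true height differs by up to 22.5 mm). Hung, the plate's hole edges rest on the shanks, caddy_holes 5 mm below the pins' axis, and the pad clamps the plate against the backs of the heads. Pressing the caddy on the station with over 30 N damages it.
- pad (a joint): How far the flat sprung pad between the pins is pushed in (along stand +x), in m: 0 free (face at stand x = -34 mm), 0.016 hard stop. Pad 60 mm wide, from 30 mm below to 15 mm above the pins' axis. Pushes back with 1.5 N at first, plus 0.45 N per mm. About 0.009 with the plate clamped behind the heads; 0.010 to 0.015 lets the plate slide down behind them.
- jar_a_mid (a point): Bystander: closed glass jar of tomato sauce, 74 mm in diameter, 125 mm high, left (+y) of the station; this is its middle, about half-way up.
- jar_b_mid (a point): Bystander: the same kind of jar, right (-y) of the station.
- bowl: Bystander: empty steel bowl, 110 mm across the rim and 50 mm high, on the work surface; origin at the centre of its underside.
Mind the look-alikes: they are no part of the job. Several things look just like the part that bears caddy_grip: the one meant starts farthest from the robot's base.

How it is judged (in metres and radians):
On the way, in this order (a step that is already met when the one before it is completed fails the run):
1. the caddy is lifted clear of the work surface (height (world z) of caddy_holes above 0.11 m and angle between caddy_holes's own z axis and vertical below 0.2 rad), for 0.1 s.
2. the caddy's plate is over both pins and pushes the pad in past the back of the heads (value of joint pad above 0.0095 m and x of caddy_holes in the frame of stand above -0.0275 m and x of caddy_tray in the frame of stand below -0.04 m and angle between caddy_holes's own z axis and vertical below 0.07 rad and angle between the x axis of caddy_holes and the x axis of stand, either way round below 0.07 rad and y of caddy_holes in the frame of stand between -0.008 and 0.008 m), for 0.1 s.
At the end, for the whole second after the job is handed in: The caddy hangs released and still on both pins, level and square within 0.07 rad, tray outwards, centred within 8 mm, clamped by the pad against the heads: caddy_holes at stand x = -27.5 mm (give or take 3 mm), 108 to 162 mm above the work surface, pad pushed in 6.5 to 11.5 mm (value of joint pad between 0.0065 and 0.0115 m and x of caddy_holes in the frame of stand between -0.0305 and -0.0245 m and x of caddy_tray in the frame of stand below -0.04 m and angle between caddy_holes's own z axis and vertical below 0.07 rad and angle between the x axis of caddy_holes and the x axis of stand, either way round below 0.07 rad and y of caddy_holes in the frame of stand between -0.008 and 0.008 m and height (world z) of caddy_holes between 0.108 and 0.162 m and linear speed of caddy below 0.02 m/s and contact force between the fingers and caddy below 0.1 N and contact force between caddy and stand above 1 N); the robot touches nothing.
It fails at once if the caddy is pressed on the station with more than 30 N (contact force between caddy and stand above 30 N).
It fails at once if a jar or the bowl is moved by more than 20 mm (distance of any of jar_a_mid, jar_b_mid, bowl from where it was at the start of the episode above 0.02 m).
It also fails if it takes over 58 s, if anything falls off the work surface, if the arm or the gripper's body presses on something with over 40 N, if the wrist force passes 120 N, or if a joint passes its speed limit or range.

## Working session

There is one attempt and no reset: what is moved stays moved. The work goes in short steps, Python scripts to look and compute and a shell command to move; the robot and the scene stay as the last step left them, time stands still between calls to the robot, and variables do not carry over. Pictures are saved under pics/ and viewed, and the job is handed in when it is done.

```bash
mkdir -p pics
python3 - <<'E'
from workcell import get_obs, viewer, bot
import cv2
o=get_obs(); print(o['time'],o['ee_pos'],o['tcp_rot'],o['wrist_force'],o['opening'],bot.grip_point_offset)
for n in ['side','top','wrist']:
    c=viewer.camera(n); cv2.imwrite(f'pics/{n}0.png',c['color']); print(n,c['K'].tolist() if hasattr(c['K'],'tolist') else c['K'],c['origin'],c['orientation'])
E
```

```text
0.0 [0.22657172 0.50091021 0.23058684] [-1.79999053e+02  7.59285935e-02  6.56626315e+01] [-0.26170092 -0.36307432 -1.11478448] 0.08533110045241432 -0.0187
side [[493.54189472209566, 0.0, 281.2484500634477], [0.0, 493.54189472209566, 203.6712254518347], [0.0, 0.0, 1.0]] [ 0.12593007 -0.82344439  1.18238383] [-138.67789687    0.79450962  -22.97541748]
top [[390.1729706283393, 0.0, 275.0485891854032], [0.0, 390.1729706283393, 204.15796928782368], [0.0, 0.0, 1.0]] [0.36351024 0.07048534 1.01770793] [-1.72947500e+02  8.83981978e-02 -9.11710865e+01]
wrist [[330.18466649292384, 0.0, 282.195285666677], [0.0, 330.18466649292384, 212.31171810191486], [0.0, 0.0, 1.0]] [0.16300561 0.52857976 0.37351673] [1.64129144e+02 3.16018982e-03 6.56784577e+01]
```

View pics/side0.png

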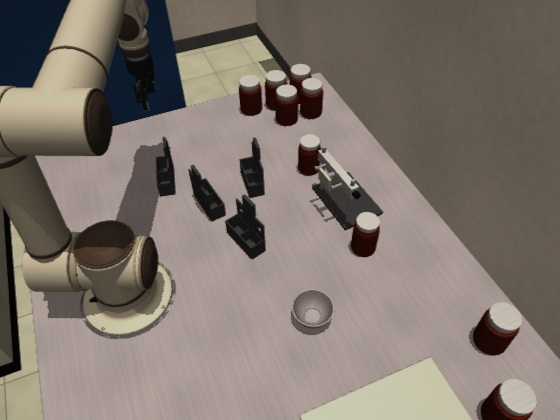

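View pics/top0.png

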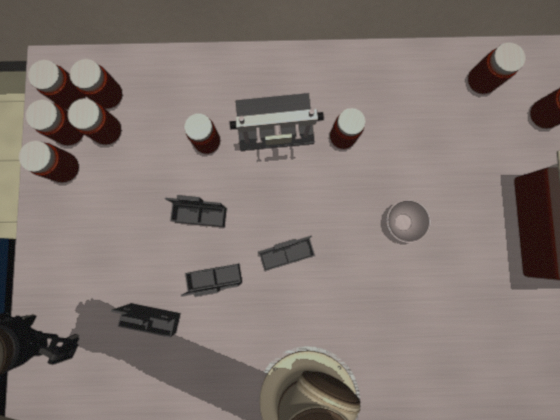

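View pics/wrist0.png

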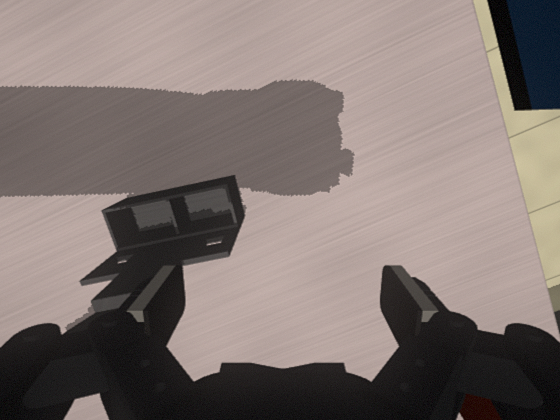

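```bash
cat > h.py <<'E'
import numpy as np, cv2
from scipy.spatial.transform import Rotation as R
from workcell import viewer,get_obs
def cam(n):
    return viewer.camera(n)
def ray(c,u,v):
    d=np.linalg.solve(np.array(c['K']),[u,v,1.]); d=R.from_euler('xyz',c['orientation'],degrees=True).as_matrix()@d
    return np.array(c['origin']),d
def onz(c,u,v,z):
    o,d=ray(c,u,v); return o+d*(z-o[2])/d[2]
def proj(c,p):
    q=R.from_euler('xyz',c['orientation'],degrees=True).as_matrix().T@(np.array(p)-np.array(c['origin'])); q=np.array(c['K'])@q; return q[:2]/q[2]
def tri(c1,p1,c2,p2):
    o1,d1=ray(c1,*p1);o2,d2=ray(c2,*p2)
    A=np.stack([d1,-d2],1); t=np.linalg.lstsq(A,o2-o1,rcond=None)[0]
    a=o1+d1*t[0];b=o2+d2*t[1]; return (a+b)/2,np.linalg.norm(a-b)
def crop(c,u0,v0,u1,v1,k,name):
    im=cv2.resize(c['color'][v0:v1,u0:u1],None,fx=k,fy=k,interpolation=cv2.INTER_CUBIC)
    im=cv2.convertScaleAbs(im,alpha=1.6,beta=20)
    for u in range(-(-u0//10)*10,u1,10): cv2.putText(im,str(u),((u-u0)*k,8),0,.3,(0,0,255)); cv2.line(im,((u-u0)*k,8),((u-u0)*k,14),(0,0,255))
    for v in range(-(-v0//10)*10,v1,10): cv2.putText(im,str(v),(0,(v-v0)*k+4),0,.3,(0,0,255)); 
    cv2.imwrite('pics/'+name,im)
E
python3 - <<'E'
from h import *
c=cam('top');
for p in [(198,212),(214,280),(287,253),(149,319)]:
    x=onz(c,*p,.05); print(p,x.round(3),np.hypot(*x[:2]).round(3))
crop(c,155,180,245,305,6,'t1.png') if 0 else crop(c,155,185,240,235,9,'t1.png')
crop(c,225,85,330,160,7,'t2.png')
c=cam('side'); crop(c,225,130,275,200,8,'s1.png'); crop(c,295,130,390,230,6,'s2.png')
E
```

```text
(198, 212) [0.467 0.262 0.05 ] 0.536
(214, 280) [0.3   0.222 0.05 ] 0.373
(287, 253) [0.362 0.043 0.05 ] 0.364
(149, 319) [0.21  0.379 0.05 ] 0.434
```

View pics/t1.png

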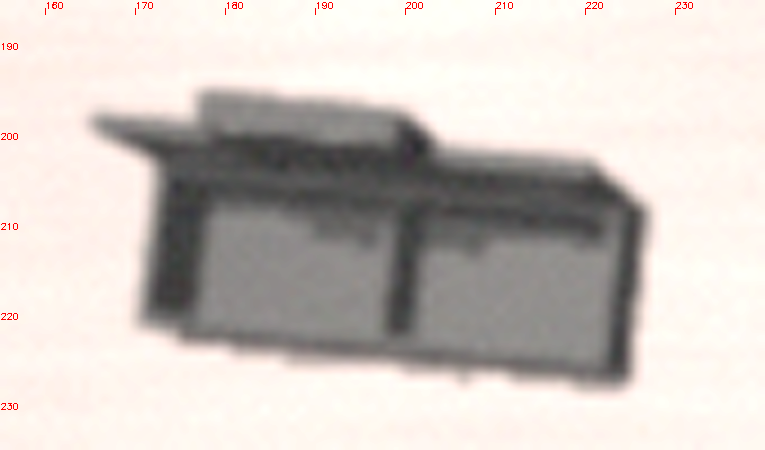

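View pics/t2.png

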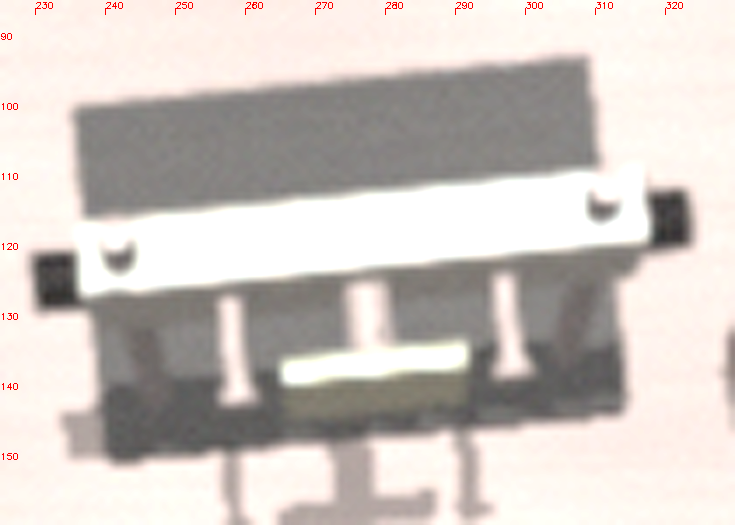

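View pics/s1.png

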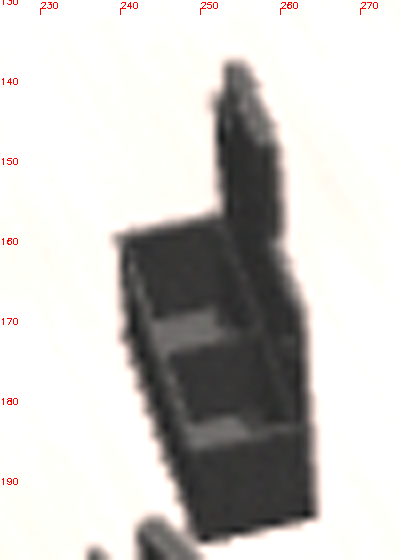

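View pics/s2.png

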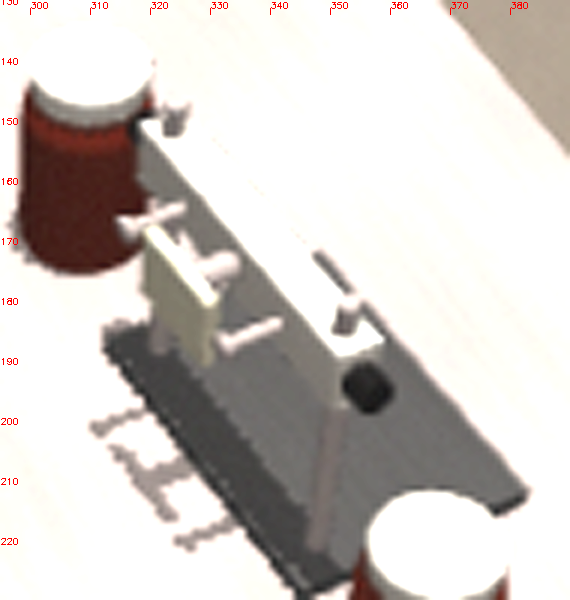

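Run:
```python
from h import *
t=cam('top');s=cam('side')
def P(*a): print(*[np.round(x,4) if not isinstance(x,str) else x for x in a])
L=tri(t,(236,127),s,(317.5,150.5));Rr=tri(t,(316,119.8),s,(349.5,190))
P('bar',*L,*Rr, 'len',np.linalg.norm(L[0]-Rr[0]),'yaw',np.degrees(np.arctan2(*(-(L[0]-Rr[0]))[[0,1]])))
for z in (.012,): 
  a=[onz(t,*p,z) for p in [(235,100),(308.5,93.5),(314,144),(239.3,150)]]; P(*a)
  b=[onz(s,*p,0.012) for p in [(381.5,212.5),(345,228),(313,187)]]; P(*b)
  d=a[0]-a[1]; P('yawfoot',np.degrees(np.arctan2(-d[0],d[1])))
# pins heads top-view/ side
P('pinL',*tri(t,(258,142),s,(316,167)),'pinR',*tri(t,(297.5,138),s,(332,188)))
print('caddy')
P('tabtop',[onz(t,*p,.17) for p in [(177.3,195.3),(199.5,197.8),(202,200.5),(177.5,200)]])
P('platetop',[onz(t,*p,.12) for p in [(165,198.2),(220.5,202.5),(226,208)]])
P('side tab z.17',[onz(s,*p,.17) for p in [(253,138),(258.5,147)]])
P('tray rim',[onz(t,*p,.055) for p in [(170.5,221),(224.5,227.5),(226.5,208)]])
P('side bottom',[onz(s,*p,0) for p in [(249.5,197),(264,194.5)]])
```

```text
bar [0.644  0.1537 0.1704] 0.0009 [ 0.6572 -0.0263  0.1678] 0.0022 len 0.1806 yaw 175.8134
[0.772  0.1713 0.012 ] [ 0.7861 -0.0266  0.012 ] [ 0.6462 -0.0369  0.012 ] [0.6341 0.161  0.012 ]
[ 0.7829 -0.0279  0.012 ] [ 0.6508 -0.037   0.012 ] [0.6354 0.1553 0.012 ]
yawfoot 4.0638
pinL [0.6146 0.1052 0.1554] 0.0026 pinR [0.623  0.015  0.1494] 0.001
caddy
tabtop [[0.4924 0.2839 0.17  ]
 [0.4859 0.2351 0.17  ]
 [0.4798 0.2296 0.17  ]
 [0.482  0.2833 0.17  ]]
platetop [[0.4938 0.325  0.12  ]
 [0.4811 0.1961 0.12  ]
 [0.468  0.1834 0.12  ]]
side tab z.17 [[0.486  0.2861 0.17  ]
 [0.4867 0.2407 0.17  ]]
tray rim [[0.446  0.329  0.055 ]
 [0.4271 0.1955 0.055 ]
 [0.4755 0.1903 0.055 ]]
side bottom [[0.4339 0.2078 0.    ]
 [0.4808 0.1991 0.    ]]
```

```bash
python3 -m handwheel '[[0,0.025,-0.025,0.01,-8],[0,0.055,-0.05,0.01,-16],[0,0.085,-0.075,0.01,-24],[0,0.115,-0.1,0.01,-32],[0,0.14,-0.125,0.01,-40]]'; python3 -m handwheel '[[0,0.03,-0.03,0,-8],[0,0.06,-0.06,0,-16],[0,0.09,-0.09,0,-24],[0,0.118,-0.117,0,-32.7],[0,0.118,-0.117,0,-32.7]]'
```

```text
time: 0.85
ee_pos: [0.3679, 0.3749, 0.2411]
tcp_rot: [180.0, 0.0, 25.3]
wrist_force: [0.2, 0.5, 0.6]
opening: 0.0854
time: 1.35
ee_pos: [0.4884, 0.2549, 0.2405]
tcp_rot: [179.9, -0.0, -7.9]
wrist_force: [-1.4, -0.3, 0.4]
opening: 0.0853
```

Run:
```python
from h import *
print(get_obs()['ee_pos'],get_obs()['tcp_rot'])
c=cam('wrist'); cv2.imwrite('pics/w1.png',cv2.convertScaleAbs(c['color'],alpha=1.6,beta=20)); print(c['origin'])
for p in [(.485,.2585,.17)]: print(proj(c,p))
```

```text
[0.4883706  0.25489795 0.24054846] [ 1.79945620e+02 -8.28875190e-03 -7.90378002e+00]
[0.49739835 0.32261361 0.38333696]
[276.87730773 218.87062393]
```

View pics/w1.png

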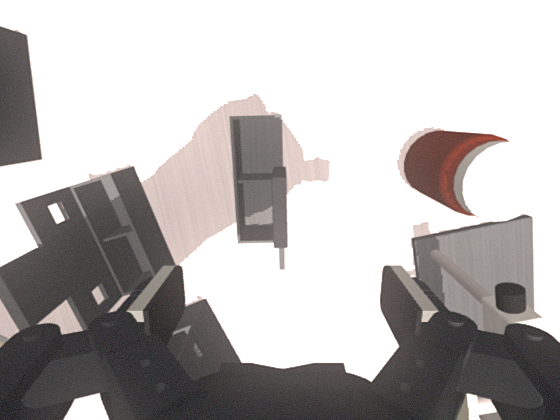

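Run:
```python
from h import *
c=cam('wrist'); crop(c,225,105,305,280,4,'w2.png')
```

```text
(no output)
```

View pics/w2.png

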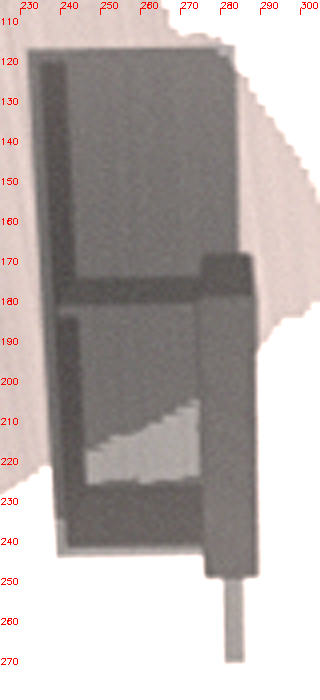

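Run:
```python
from h import *
c=cam('wrist')
q=[onz(c,*p,.17) for p in [(274.3,179),(287,179),(289,248.5),(275.5,248.5)]]
m=np.mean(q,0); print(np.round(q,4),m); d=(q[0]+q[1]-q[2]-q[3]); print('yaw',np.degrees(np.arctan2(-d[0],d[1])))
o=get_obs();print(o['ee_pos'],m-o['ee_pos'])
```

```text
[[0.4848 0.288  0.17  ]
 [0.493  0.2869 0.17  ]
 [0.4883 0.2384 0.17  ]
 [0.479  0.2396 0.17  ]] [0.48626656 0.26323433 0.17      ]
yaw -6.186890262908393
[0.48576017 0.25786993 0.24097543] [ 0.00050639  0.0053644  -0.07097543]
```

```bash
python3 -m handwheel '[[0,0.0,0.003,-0.025,0.5],[0,0.0,0.003,-0.05,0.5],[0,0.0,0.003,-0.075,0.5],[0,0.0,0.003,-0.098,0.5],[0,0.0,0.003,-0.108,0.5]]' 30; python3 -m handwheel '[[0,0,0,0,0],[1,0,0,0,0],[1,0,0,0,0],[1,0,0,0,0],[1,0,0,0,0]]' 30;python3 -m handwheel '[[1,0,0,0,0],[1,0,0,0,0],[1,0,0,0,0],[1,0,0,0,0]]' 30
```

```text
time: 2.0
ee_pos: [0.4841, 0.2615, 0.1309]
tcp_rot: [179.9, 0.2, -6.7]
wrist_force: [-0.1, -0.3, 0.3]
opening: 0.0855
time: 2.5
ee_pos: [0.4845, 0.2617, 0.1317]
tcp_rot: [180.0, 0.1, -6.7]
wrist_force: [0.3, 0.1, -0.5]
opening: 0.0282
time: 2.9
ee_pos: [0.4843, 0.2615, 0.1314]
tcp_rot: [179.9, 0.1, -6.7]
wrist_force: [-0.4, -0.7, -1.7]
opening: 0.0095
```

```bash
python3 -m handwheel '[[1,0,0,0.01,0],[1,0,0,0.03,0],[1,0,0,0.05,0],[1,0,0,0.07,0],[1,0,0,0.09,0]]' 60; python3 -m handwheel '[[1,0,-0.02,0.02,3],[1,0.01,-0.045,0.04,6],[1,0.02,-0.07,0.06,8],[1,0.035,-0.095,0.08,10.8],[1,0.045,-0.12,0.1,10.8]]'; python3 -m handwheel '[[1,0.01,-0.025,0.01,0],[1,0.02,-0.05,0.015,0],[1,0.03,-0.065,0.015,0],[1,0.04,-0.078,0.015,0],[1,0.04,-0.078,0.015,0]]'
python3 - <<'E'
from h import *
o=get_obs();print(o['time'],o['ee_pos'],o['tcp_rot'],o['wrist_force'],o['opening'])
for n in ['wrist','side','top']:
    c=cam(n); cv2.imwrite(f'pics/{n}3.png',cv2.convertScaleAbs(c['color'],alpha=1.6,beta=20))
print(get_obs()['ee_pos'])
E
```

```text
time: 3.4
ee_pos: [0.4842, 0.2615, 0.2228]
tcp_rot: [179.9, 0.1, -6.7]
wrist_force: [0.6, 0.1, -3.2]
opening: 0.0088
time: 3.9
ee_pos: [0.5296, 0.1405, 0.3241]
tcp_rot: [179.9, 0.1, 4.2]
wrist_force: [-0.3, 1.0, -3.6]
opening: 0.0089
time: 4.4
ee_pos: [0.5707, 0.0613, 0.338]
tcp_rot: [179.9, 0.2, 4.1]
wrist_force: [0.2, 0.9, -3.9]
opening: 0.0093
4.4 [0.57067027 0.06134382 0.33796858] [1.79935034e+02 1.72691721e-01 4.13964437e+00] [ 0.19507476  0.87386414 -3.87031274] 0.009262939142712012
[0.56947362 0.06306663 0.33862002]
```

View pics/wrist3.png

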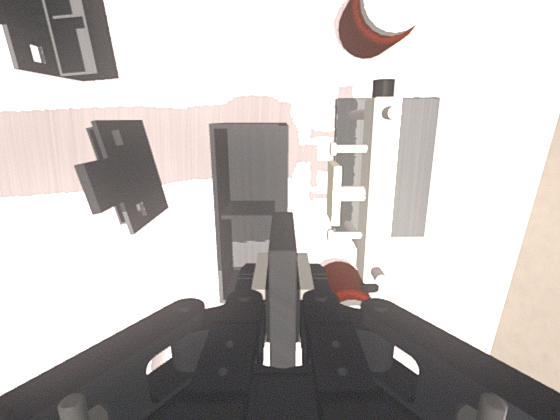

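View pics/side3.png

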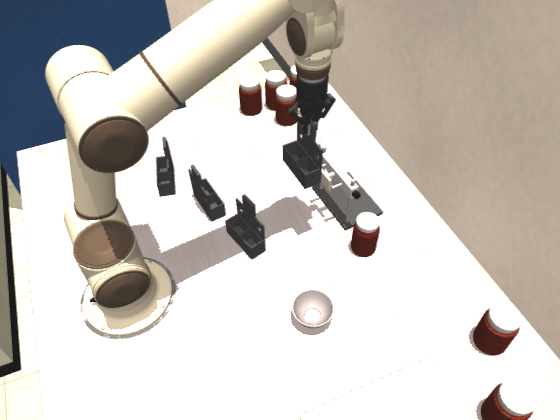

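View pics/top3.png

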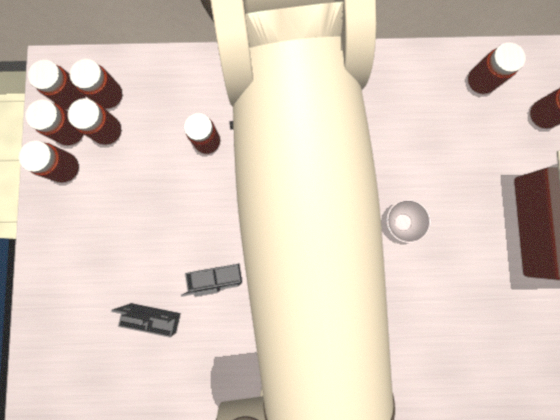

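Run:
```python
from h import *
c=cam('wrist'); crop(c,300,80,445,300,3,'w4.png'); crop(c,205,200,340,380,4,'w5.png')
print(get_obs()['time'])
```

```text
4.6
```

View pics/w4.png

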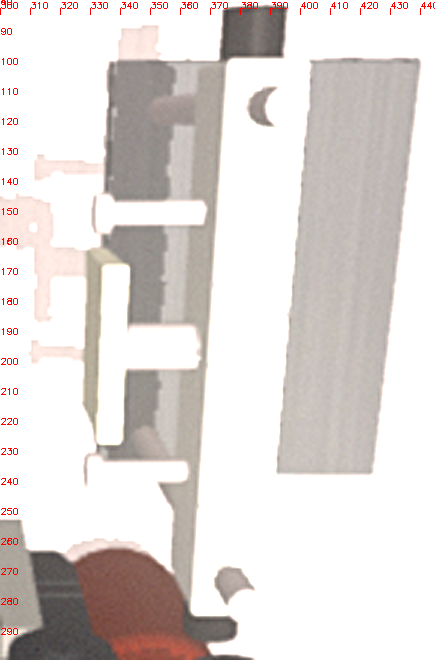

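View pics/w5.png

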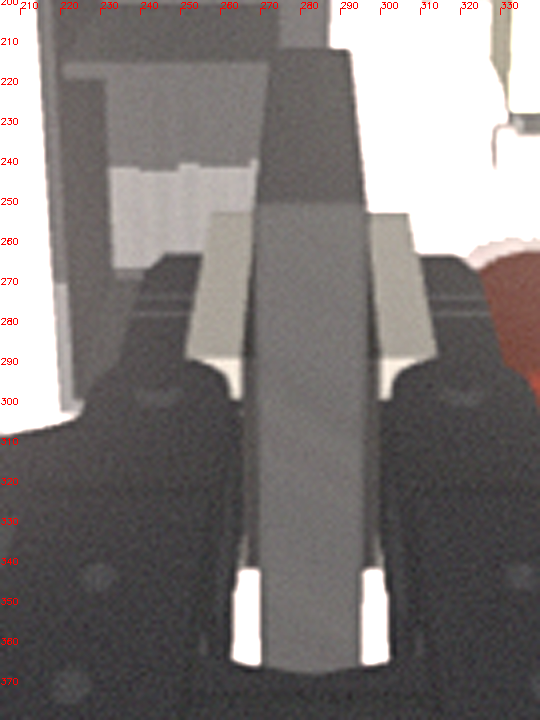

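Run:
```python
from h import *
o=get_obs();tp=np.array(o['ee_pos']);yaw=np.radians(o['tcp_rot'][2]);print(tp,o['tcp_rot'])
c=cam('wrist')
ex=np.array([np.cos(yaw),np.sin(yaw),0]);ey=np.array([-np.sin(yaw),np.cos(yaw),0])
def loc(p): d=p-tp; return np.round([d@ex,d@ey,d[2]],4)
z=tp[2]+.0387
for p in [(269,250.5),(295,250.5),(270,367),(294,367)]: print('tab',loc(onz(c,*p,z)))
for z in (.166,.169,.172):
  a=onz(c,374,100,z);b=onz(c,364,285,z); d=a-b; print(z,'bar',a.round(4),b.round(4),'len',np.linalg.norm(d).round(4),'mid',((a+b)/2).round(4),'yaw',np.degrees(np.arctan2(-d[0],d[1])).round(2))
for z in (.146,.149,.152):
  a=onz(c,332,151,z);b=onz(c,330.5,236.5,z); d=a-b; print(z,'heads',a.round(4),b.round(4),'len',np.linalg.norm(d).round(4),'mid',((a+b)/2).round(4),'yaw',np.degrees(np.arctan2(-d[0],d[1])).round(2))
  print('local mid',loc((a+b)/2))
a=[onz(c,*p,.012) for p in [(437,100),(423,237),(337,100)]];print(np.round(a,4)); d=a[0]-a[1];print(np.degrees(np.arctan2(-d[0],d[1])))
```

```text
[0.56936612 0.06321424 0.33882102] [1.79965150e+02 1.33032847e-01 4.26647560e+00]
tab [-0.0049  0.0254  0.0387]
tab [0.0039 0.0254 0.0387]
tab [-0.005  -0.022   0.0387]
tab [ 0.0041 -0.022   0.0387]
0.166 bar [0.6452 0.1537 0.166 ] [ 0.6626 -0.0313  0.166 ] len 0.1858 mid [0.6539 0.0612 0.166 ] yaw 5.37
0.169 bar [0.6444 0.1535 0.169 ] [ 0.6617 -0.0298  0.169 ] len 0.1841 mid [0.653  0.0619 0.169 ] yaw 5.37
0.172 bar [0.6437 0.1533 0.172 ] [ 0.6607 -0.0282  0.172 ] len 0.1823 mid [0.6522 0.0625 0.172 ] yaw 5.37
0.146 heads [0.6156 0.1039 0.146 ] [0.6246 0.0132 0.146 ] len 0.0911 mid [0.6201 0.0585 0.146 ] yaw 5.63
local mid [ 0.0502 -0.0084 -0.1928]
0.149 heads [0.6152 0.1041 0.149 ] [0.624  0.0143 0.149 ] len 0.0903 mid [0.6196 0.0592 0.149 ] yaw 5.63
local mid [ 0.0498 -0.0077 -0.1898]
0.152 heads [0.6147 0.1044 0.152 ] [0.6235 0.0153 0.152 ] len 0.0895 mid [0.6191 0.0598 0.152 ] yaw 5.63
local mid [ 0.0493 -0.0071 -0.1868]
[[ 0.7694  0.1709  0.012 ]
 [ 0.788  -0.0242  0.012 ]
 [ 0.6351  0.1609  0.012 ]]
5.4444966427773345
```

```bash
python3 -m handwheel '[[1,0.025,0,0,0.7],[1,0.05,0,0,0.7],[1,0.075,0,0,0.7],[1,0.092,0,0,0.7],[1,0.092,0,0,0.7]]'
python3 - <<'E'
from h import *
o=get_obs();print(o['time'],o['ee_pos'],o['tcp_rot'],o['wrist_force'],o['opening'])
c=cam('wrist'); cv2.imwrite('pics/w6.png',cv2.convertScaleAbs(c['color'],alpha=1.6,beta=20))
c=cam('side'); crop(c,270,90,390,240,5,'s6.png')
E
```

```text
time: 5.15
ee_pos: [0.6628, 0.0641, 0.3367]
tcp_rot: [180.0, 0.2, 5.0]
wrist_force: [0.2, -0.7, -4.0]
opening: 0.0094
5.15 [0.66282864 0.06405284 0.33674583] [179.962136     0.24880595   5.02805259] [ 0.18270428 -0.69529189 -4.0351659 ] 0.009380646481167246
```

View pics/w6.png

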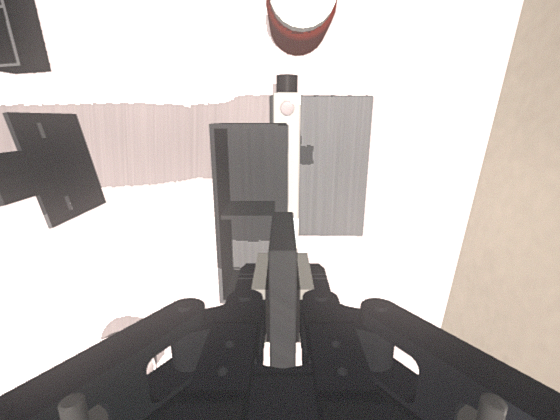

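View pics/s6.png

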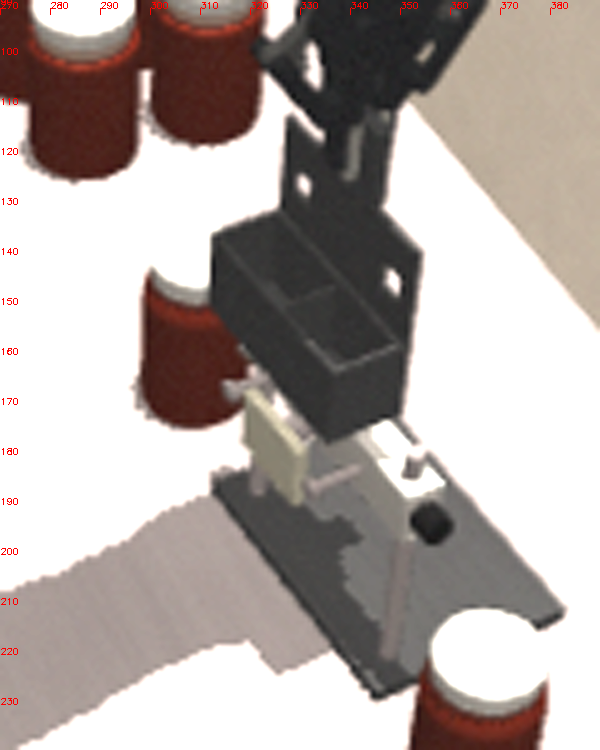

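```bash
python3 -m handwheel '[[1,0,0,-0.01,0],[1,0,0,-0.018,0],[1,0,0,-0.025,0],[1,0,0,-0.028,0],[1,0,0,-0.028,0]]'
python3 -m handwheel '[[1,0,0,-0.001,0],[1,0,0,-0.002,0],[1,0,0,-0.003,0],[1,0,0,-0.004,0]]'
```

```text
time: 5.75
ee_pos: [0.6606, 0.064, 0.3107]
tcp_rot: [180.0, 0.2, 5.0]
wrist_force: [-1.0, -0.6, -3.7]
opening: 0.0092
time: 6.15
ee_pos: [0.6607, 0.064, 0.3067]
tcp_rot: [180.0, 0.2, 5.0]
wrist_force: [0.3, 1.4, -3.1]
opening: 0.009
```

```bash
for i in 1 2 3; do :; done; python3 -m handwheel '[[1,0,0,-0.001,0],[1,0,0,-0.002,0],[1,0,0,-0.002,0]]'; python3 -m handwheel '[[1,0,0,-0.001,0],[1,0,0,-0.002,0],[1,0,0,-0.002,0]]'
```

```text
time: 6.45
ee_pos: [0.6606, 0.064, 0.3044]
tcp_rot: [180.0, 0.2, 5.0]
wrist_force: [0.1, 0.2, -2.9]
opening: 0.0092
time: 6.75
ee_pos: [0.6606, 0.0639, 0.3023]
tcp_rot: [180.0, 0.2, 5.0]
wrist_force: [0.3, 0.4, -3.3]
opening: 0.0091
```

```bash
python3 -m handwheel '[[1,0,0,-0.001,0],[1,0,0,-0.001,0]]'; python3 -m handwheel '[[1,0,0,-0.001,0],[1,0,0,-0.001,0]]'
```

```text
time: 6.95
ee_pos: [0.6606, 0.0639, 0.3022]
tcp_rot: [180.0, 0.1, 5.0]
wrist_force: [1.0, 0.2, 3.1]
opening: 0.0092
time: 7.15
ee_pos: [0.6605, 0.0639, 0.3021]
tcp_rot: [180.0, 0.0, 5.0]
wrist_force: [-0.8, -0.7, 5.7]
opening: 0.009
```

```bash
python3 -m handwheel '[[1,0,0,0.005,0],[1,0,0,0.012,0],[1,-0.02,-0.002,0.015,0],[1,-0.045,-0.004,0.015,0],[1,-0.065,-0.006,0.015,0]]'
python3 -m handwheel '[[1,-0.015,-0.001,-0.01,0],[1,-0.015,-0.001,-0.03,0],[1,-0.015,-0.001,-0.055,0],[1,-0.015,-0.001,-0.08,0],[1,-0.015,-0.001,-0.1,0]]'
python3 -m handwheel '[[1,0,0,-0.012,0],[1,0,0,-0.018,0],[1,0,0,-0.018,0]]'
python3 - <<'E'
from h import *
o=get_obs();print(o['time'],o['ee_pos'],o['tcp_rot'],o['wrist_force'],o['opening'])
c=cam('wrist'); cv2.imwrite('pics/w7.png',cv2.convertScaleAbs(c['color'],alpha=1.6,beta=20))
c=cam('side'); crop(c,270,90,390,240,5,'s7.png')
E
```

```text
time: 7.65
ee_pos: [0.5947, 0.0579, 0.3172]
tcp_rot: [180.0, 0.1, 5.0]
wrist_force: [-0.3, -0.3, -3.2]
opening: 0.0092
time: 8.15
ee_pos: [0.5795, 0.0569, 0.2158]
tcp_rot: [180.0, 0.1, 5.0]
wrist_force: [-0.1, -0.9, -3.8]
opening: 0.0092
time: 8.45
ee_pos: [0.5794, 0.0569, 0.1975]
tcp_rot: [180.0, 0.2, 5.0]
wrist_force: [0.1, 0.6, -3.0]
opening: 0.0094
8.45 [0.57938934 0.05688111 0.1974586 ] [179.96814108   0.19149115   5.0321095 ] [ 0.09499635  0.62559957 -2.95455537] 0.009367879971747872
```

View pics/w7.png

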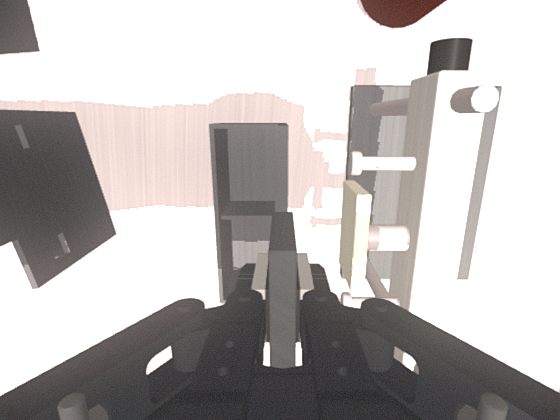

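View pics/s7.png

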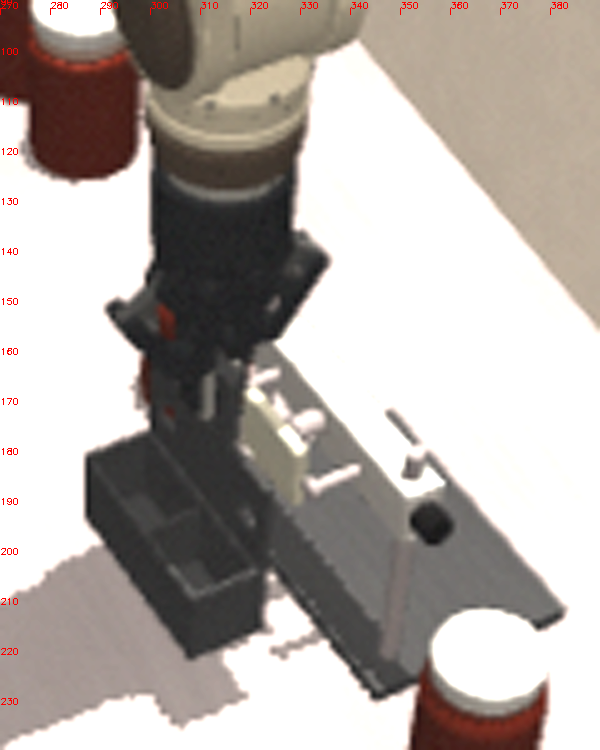

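Run:
```python
from h import *
o=get_obs();tp=np.array(o['ee_pos']);Rt=R.from_euler('xyz',o['tcp_rot'],degrees=True).as_matrix()
c=cam('wrist'); crop(c,200,110,310,260,5,'w8.png'); crop(c,330,130,440,320,4,'w9.png')
# predicted pixels of caddy points given centered grip: local caddy axes x=tool x, y=-tool y, z up
for nm,p in {'platetop+y back':(.0025,.065,-.0113),'front':(-.0025,.065,-.0113),'bottom+y back':(.0025,.065,-.1313),'bottom front':(-.0475,.065,-.1313),'rim front':(-.0475,.065,-.0763),'rim back':(-.0025,.065,-.0763),'tabtop+y':(0,.025,.0387),'tabtop-y':(0,-.025,.0387)}.items():
    w=tp+Rt@np.array([p[0],-p[1],-p[2]]); print(nm,proj(c,w).round(1))
```

```text
platetop+y back [288.8 126.4]
front [277.8 126.4]
bottom+y back [285.8 123.1]
bottom front [223.5 123.1]
rim front [208.8 124.1]
rim back [279.  124.1]
tabtop+y [283.7 251.4]
tabtop-y [283.5 373.6]
```

View pics/w8.png

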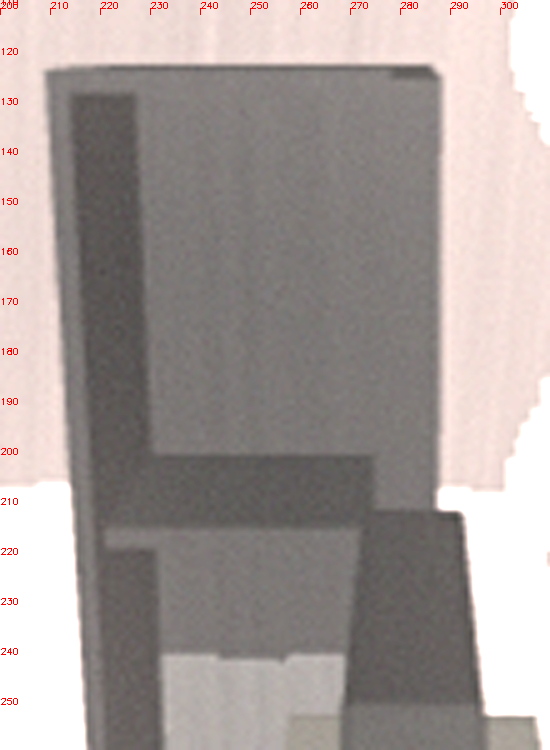

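View pics/w9.png

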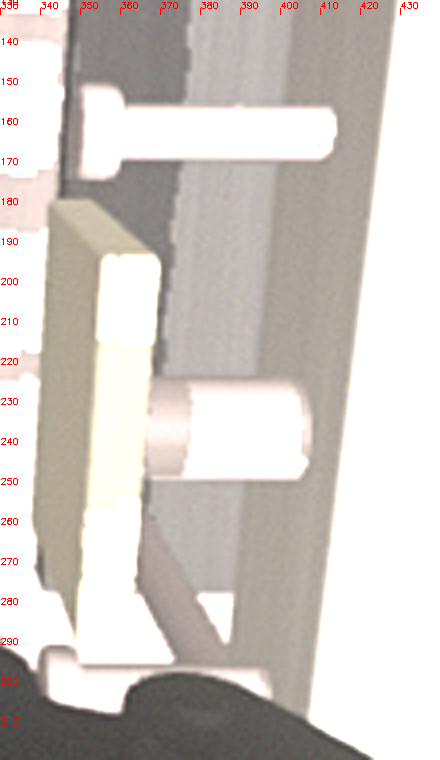

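Run:
```python
from h import *
o=get_obs();tp=np.array(o['ee_pos']);Rt=R.from_euler('xyz',o['tcp_rot'],degrees=True).as_matrix()
c=cam('wrist')
def loc(p): 
    q=Rt.T@(p-tp); return np.round([q[0],-q[1],-q[2]],4)
z=.1508
print('shank',[loc(onz(c,*p,z)) for p in [(363,162.8),(409,162.8)]])
print('head+y front/back',loc(onz(c,350,162.3,z)),loc(onz(c,360,162.3,z)))
print('head+y edges',loc(onz(c,352,151,z)),loc(onz(c,352,173.5,z)))
print('head-y upper edge',loc(onz(c,345,292,z)),loc(onz(c,365,296,z+.002)))
print('pad top corners (z+.015)',loc(onz(c,354.5,193.5,z+.015)),loc(onz(c,349.5,284,z+.015)),loc(onz(c,369,193.5,z+.015)))
print('plate corner',loc(onz(c,289,125.2,tp[2]-.0113)),loc(onz(c,209.5,124,tp[2]-.0763)))
print('bar front top',loc(onz(c,428,130,z+.02)),loc(onz(c,411,270,z+.02)))
```

```text
shank [array([ 0.0461,  0.0439, -0.0481]), array([ 0.0727,  0.0439, -0.0481])]
head+y front/back [ 0.0386  0.0442 -0.0481] [ 0.0444  0.0442 -0.0481]
head+y edges [ 0.0394  0.0506 -0.0481] [ 0.0402  0.0377 -0.0481]
head-y upper edge [ 0.0401 -0.0393 -0.0482] [ 0.0526 -0.041  -0.0462]
pad top corners (z+.015) [ 0.039   0.0291 -0.0332] [ 0.0393 -0.0255 -0.0332] [ 0.0469  0.0291 -0.0331]
plate corner [ 0.0026  0.0655 -0.0113] [-0.0471  0.0651 -0.0763]
bar front top [ 0.0728  0.0629 -0.0281] [ 0.0725 -0.0141 -0.0281]
```

```bash
python3 -m handwheel '[[1,0,-0.0012,0,0],[1,0.01,-0.0003,0,0],[1,0.02,0.0006,0,0],[1,0.028,0.0012,0,0],[1,0.028,0.0012,0,0]]'
python3 - <<'E'
from h import *
o=get_obs();print(o['time'],o['ee_pos'],o['tcp_rot'],o['wrist_force'],o['opening'])
c=cam('wrist'); crop(c,200,110,420,310,3,'w10.png'); 
c=cam('side'); crop(c,270,110,390,240,5,'s10.png')
E
```

```text
time: 9.15
ee_pos: [0.6091, 0.0582, 0.1982]
tcp_rot: [180.0, 0.1, 5.0]
wrist_force: [-0.2, 0.5, -3.5]
opening: 0.0093
9.15 [0.60905435 0.05822792 0.19824399] [1.79969792e+02 7.46642274e-02 5.03235734e+00] [-0.17941504  0.50259137 -3.53545793] 0.009317577203583203
```

View pics/w10.png

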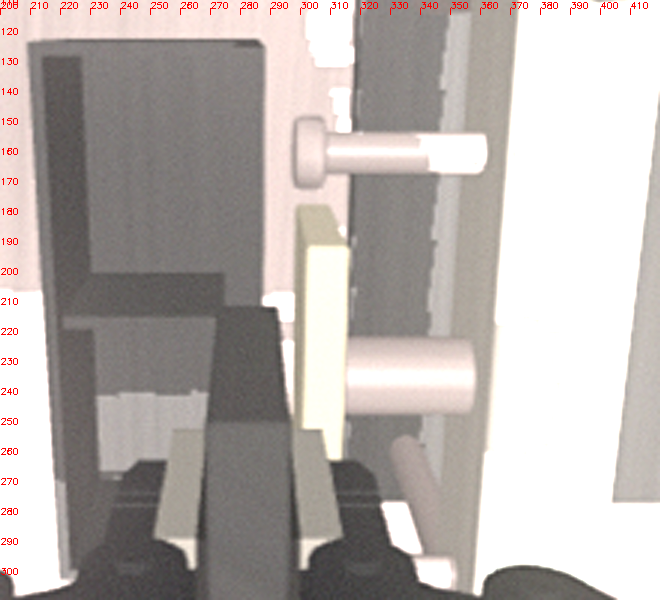

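View pics/s10.png

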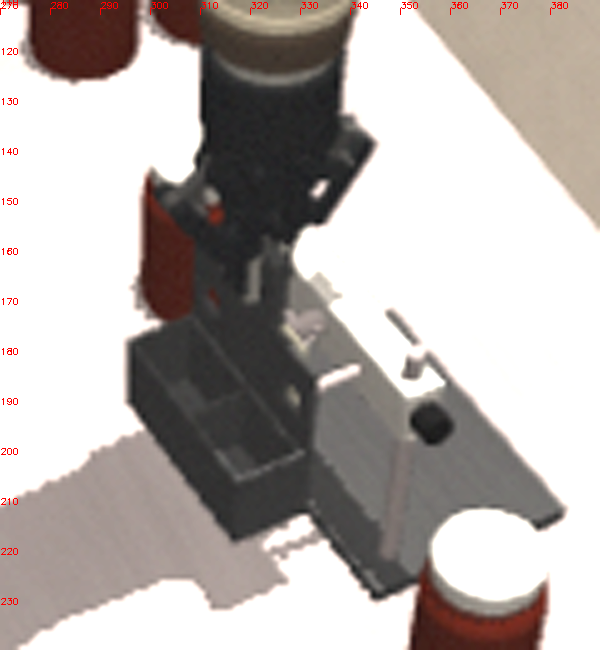

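```bash
python3 -m handwheel '[[1,0,0,-0.0008,0],[1,0.002,0.0002,-0.0008,0],[1,0.004,0.0004,-0.0008,0],[1,0.004,0.0004,-0.0008,0]]';python3 -m handwheel '[[1,0.001,0.0001,0,0],[1,0.002,0.0002,0,0],[1,0.002,0.0002,0,0]]';python3 -m handwheel '[[1,0.001,0.0001,0,0],[1,0.002,0.0002,0,0],[1,0.002,0.0002,0,0]]'
```

```text
time: 9.65
ee_pos: [0.6122, 0.0586, 0.1977]
tcp_rot: [180.0, 0.1, 5.0]
wrist_force: [0.1, 0.0, -3.1]
opening: 0.009
time: 9.95
ee_pos: [0.6143, 0.0588, 0.1977]
tcp_rot: [180.0, 0.1, 5.0]
wrist_force: [0.9, -0.8, -4.6]
opening: 0.0094
time: 10.25
ee_pos: [0.6164, 0.059, 0.1977]
tcp_rot: [180.0, 0.1, 5.0]
wrist_force: [-0.2, 0.1, -2.2]
opening: 0.0092
```

```bash
python3 -m handwheel '[[1,0.001,0.0001,-0.0005,0],[1,0.002,0.0002,-0.0005,0],[1,0.002,0.0002,-0.0005,0]]';python3 -m handwheel '[[1,0.001,0.0001,0,0],[1,0.002,0.0002,0,0],[1,0.002,0.0002,0,0]]'
```

```text
time: 10.55
ee_pos: [0.6183, 0.0591, 0.1971]
tcp_rot: [180.0, 0.1, 5.0]
wrist_force: [-1.2, 0.6, -2.7]
opening: 0.0094
time: 10.85
ee_pos: [0.6202, 0.0593, 0.1971]
tcp_rot: [180.0, 0.1, 5.0]
wrist_force: [-2.8, -0.4, -2.3]
opening: 0.009
```

```bash
python3 -m handwheel '[[1,0.001,0.0001,0,0],[1,0.002,0.0002,0,0],[1,0.003,0.0003,0,0],[1,0.003,0.0003,0,0]]';python3 -m handwheel '[[1,0.001,0.0001,0,0],[1,0.002,0.0002,0,0],[1,0.003,0.0003,0,0],[1,0.003,0.0003,0,0]]'
```

```text
time: 11.25
ee_pos: [0.6232, 0.0596, 0.1971]
tcp_rot: [180.0, 0.1, 5.0]
wrist_force: [-3.9, 0.3, -1.6]
opening: 0.0091
time: 11.65
ee_pos: [0.6261, 0.0598, 0.197]
tcp_rot: [180.0, 0.2, 5.0]
wrist_force: [-6.5, -0.9, -1.3]
opening: 0.0093
```

Run:
```python
from h import *
o=get_obs();print(o['time'],o['ee_pos'],o['tcp_rot'],o['wrist_force'],o['torque'])
c=cam('wrist'); crop(c,200,110,420,310,3,'w11.png'); 
c=cam('side'); crop(c,270,110,390,240,5,'s11.png')
```

```text
11.65 [0.62614431 0.05979132 0.19703882] [1.79953024e+02 1.74907068e-01 5.01773222e+00] [-6.54522436 -0.8647348  -1.28902463] [-0.3259765   1.30863592 -0.13077157]
```

View pics/w11.png

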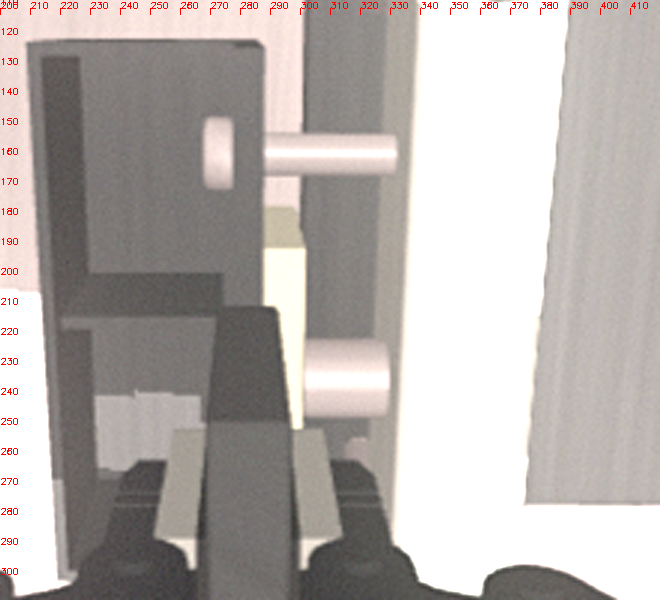

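View pics/s11.png

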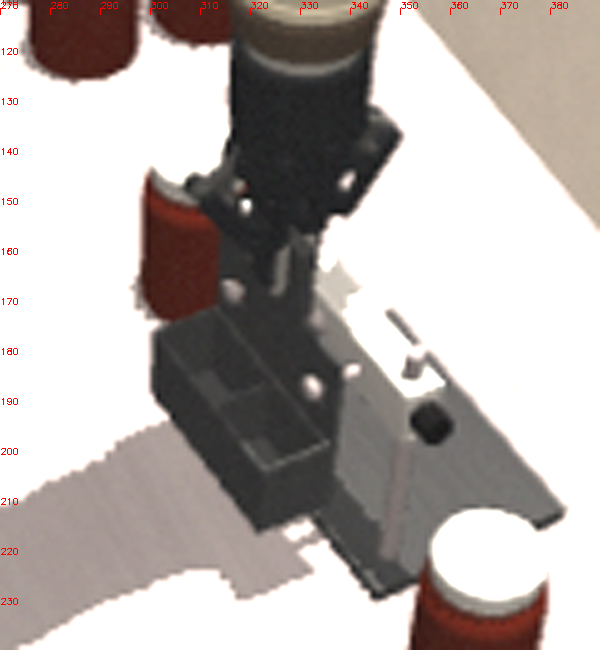

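```bash
python3 -m handwheel '[[1,0.001,0.0001,0,0],[1,0.002,0.0002,0,0],[1,0.003,0.0003,0,0],[1,0.0035,0.0003,0,0],[1,0.0035,0.0003,0,0]]'; python3 -m handwheel '[[1,0,0,0,0],[1,0,0,-0.001,0],[1,0,0,-0.002,0],[1,0,0,-0.002,0]]'
```

```text
time: 12.25
ee_pos: [0.6292, 0.06, 0.1971]
tcp_rot: [180.0, 0.2, 5.0]
wrist_force: [-6.6, 0.5, -0.7]
opening: 0.0091
time: 12.65
ee_pos: [0.6288, 0.0599, 0.195]
tcp_rot: [179.9, 0.3, 5.0]
wrist_force: [-6.1, -1.5, -1.8]
opening: 0.0093
```

```bash
python3 -m handwheel '[[1,0,0,-0.001,0],[1,0,0,-0.002,0],[1,0,0,-0.002,0]]'; python3 -m handwheel '[[1,0,0,-0.001,0],[1,0,0,-0.001,0]]'
```

```text
time: 12.95
ee_pos: [0.6283, 0.0599, 0.1929]
tcp_rot: [179.9, 0.3, 5.0]
wrist_force: [-5.9, -1.0, -1.6]
opening: 0.0096
time: 13.15
ee_pos: [0.6281, 0.0598, 0.192]
tcp_rot: [179.9, 0.4, 5.0]
wrist_force: [-5.5, -1.4, -1.2]
opening: 0.0094
```

```bash
python3 -m handwheel '[[1,0.001,0,-0.001,0],[1,0.001,0,-0.001,0]]'; python3 -m handwheel '[[1,0.0005,0,-0.001,0],[1,0.0005,0,-0.001,0]]'
python3 - <<'E'
from h import *
o=get_obs();print(o['time'],o['ee_pos'],o['tcp_rot'],o['wrist_force'],o['torque'])
c=cam('wrist'); crop(c,200,110,420,310,3,'w12.png'); 
c=cam('side'); crop(c,270,110,390,240,5,'s12.png')
E
```

```text
time: 13.35
ee_pos: [0.6284, 0.0598, 0.1919]
tcp_rot: [180.0, 0.4, 5.0]
wrist_force: [-9.6, -1.0, 4.5]
opening: 0.0091
time: 13.55
ee_pos: [0.6284, 0.0598, 0.1919]
tcp_rot: [180.0, 0.4, 5.0]
wrist_force: [-8.6, -1.3, 6.0]
opening: 0.0092
13.55 [0.62841332 0.0598012  0.19191631] [179.95602353   0.40953183   5.00142594] [-8.63652197 -1.25927744  5.9708526 ] [-0.31055439  2.14851162 -0.14837712]
```

View pics/w12.png

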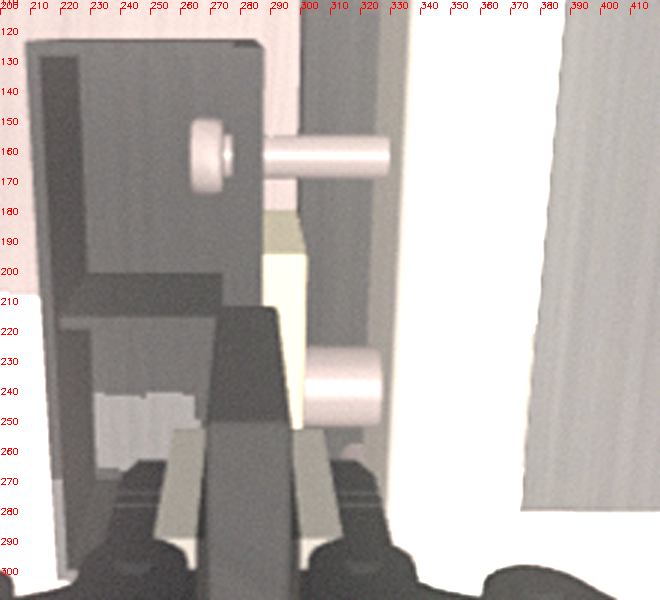

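View pics/s12.png

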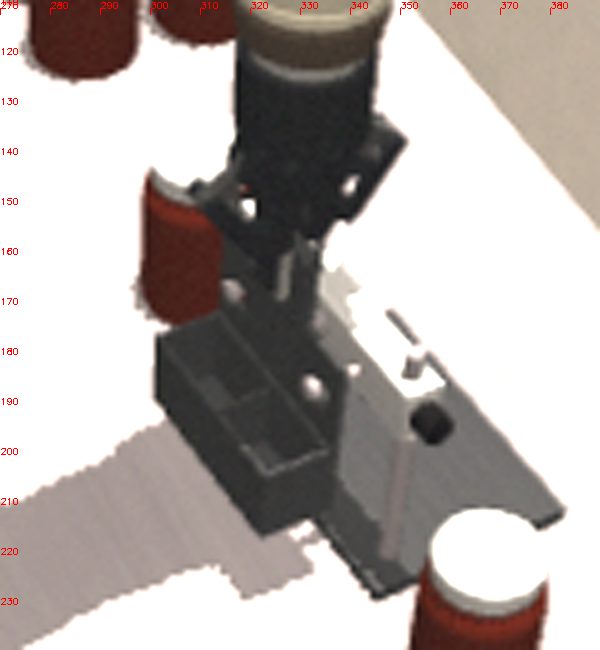

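```bash
python3 -m handwheel '[[1,-0.001,0,0,0],[1,-0.002,-0.0002,0,0],[1,-0.002,-0.0002,0,0]]' 20; python3 -m handwheel '[[1,-0.0005,0,0,0],[1,-0.0005,0,0,0]]'
```

```text
time: 13.95
ee_pos: [0.6263, 0.0597, 0.192]
tcp_rot: [180.0, 0.4, 5.0]
wrist_force: [-4.9, 0.4, -1.1]
opening: 0.0097
time: 14.15
ee_pos: [0.6261, 0.0597, 0.192]
tcp_rot: [180.0, 0.4, 5.0]
wrist_force: [-2.8, -0.3, -2.1]
opening: 0.0092
```

```bash
python3 -m handwheel '[[1,-0.0005,0,-0.0005,0],[0.85,-0.0005,0,-0.0005,0],[0.8,-0.0005,0,-0.0005,0],[0.6,-0.0005,0,-0.0005,0],[0.5,-0.0005,0,-0.0005,0]]'; python3 -m handwheel '[[0.5,0,0,0,0],[0.5,0,0,0,0]]'
python3 - <<'E'
from h import *
o=get_obs();print(o['time'],o['ee_pos'],o['tcp_rot'],o['wrist_force'],o['torque'])
c=cam('wrist'); crop(c,200,110,420,310,3,'w13.png'); 
c=cam('side'); crop(c,270,110,390,240,5,'s13.png')
E
```

```text
time: 14.65
ee_pos: [0.6258, 0.0598, 0.1916]
tcp_rot: [180.0, 0.3, 5.0]
wrist_force: [0.7, -0.6, -0.1]
opening: 0.0424
time: 14.85
ee_pos: [0.6258, 0.0598, 0.1917]
tcp_rot: [180.0, 0.3, 5.0]
wrist_force: [0.1, -0.5, -0.3]
opening: 0.0426
14.85 [0.62584852 0.05977581 0.19166271] [179.96967646   0.34028041   5.00599486] [ 0.13696844 -0.46959887 -0.25720624] [ 0.02846364  0.04459359 -0.01896548]
```

View pics/w13.png

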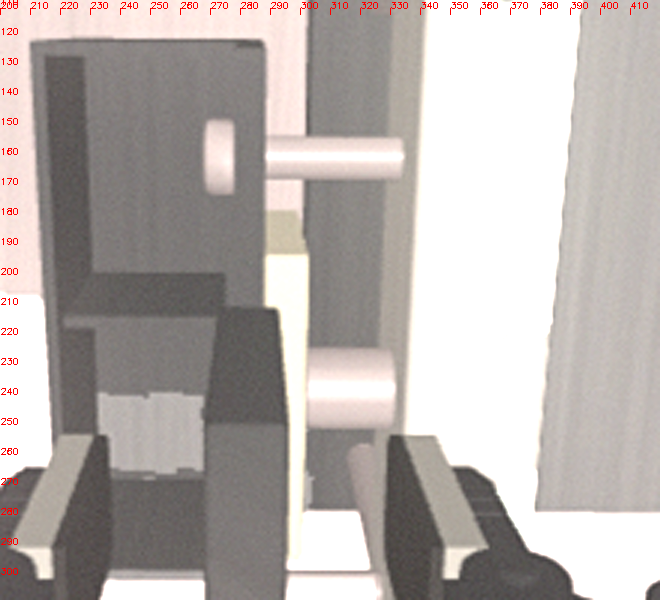

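View pics/s13.png

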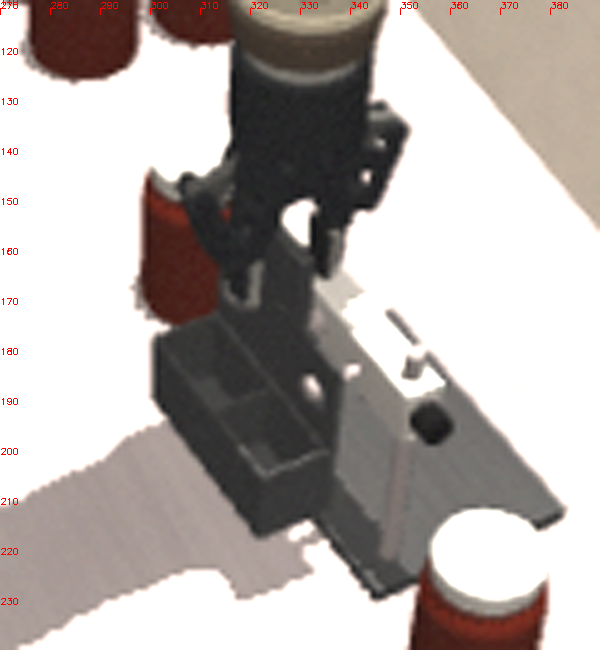

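```bash
python3 -m handwheel '[[0.5,0,0,0.01,0],[0.5,0,0,0.03,0],[0.5,0,0,0.06,0],[0.5,0,0,0.09,0],[0.5,-0.02,0,0.12,0]]'; python3 -m handwheel '[[0.5,-0.04,0.04,0.01,0],[0.5,-0.08,0.08,0.02,0],[0.5,-0.12,0.12,0.02,0],[0.5,-0.16,0.16,0.02,0],[0.5,-0.2,0.2,0.02,0]]'; python3 -m handwheel '[[0.5,-0.03,0.03,0,0],[0.5,-0.04,0.05,0,0],[0.5,-0.04,0.05,0,0]]'
python3 - <<'E'
from h import *
o=get_obs();print(o['time'],o['ee_pos'],o['wrist_force'])
c=cam('top'); crop(c,180,70,380,170,4,'t14.png'); cv2.imwrite('pics/t14f.png',c['color'])
c=cam('side'); crop(c,270,110,390,240,5,'s14.png')
E
```

```text
time: 15.45
ee_pos: [0.6065, 0.0597, 0.3122]
tcp_rot: [180.0, 0.4, 5.0]
wrist_force: [0.1, -0.1, -0.2]
opening: 0.0427
time: 15.95
ee_pos: [0.4289, 0.2366, 0.3333]
tcp_rot: [-180.0, 0.3, 5.0]
wrist_force: [1.4, 1.3, -0.4]
opening: 0.0432
time: 16.25
ee_pos: [0.3873, 0.2885, 0.3344]
tcp_rot: [-179.9, 0.2, 5.2]
wrist_force: [0.5, -0.2, -0.3]
opening: 0.0427
16.25 [0.38731132 0.28850206 0.33442597] [ 0.47005348 -0.21342199 -0.34772475]
```

View pics/t14.png

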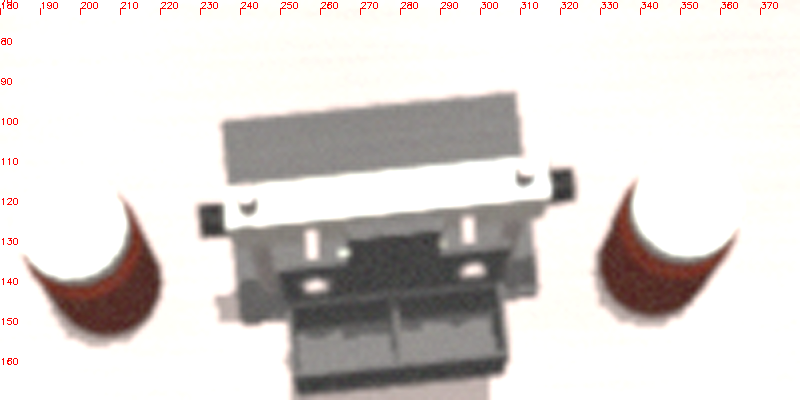

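View pics/s14.png

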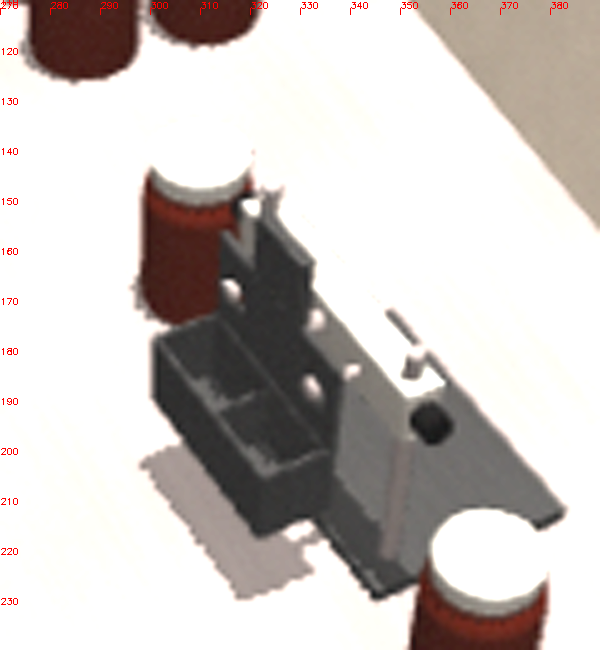

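Run:
```python
from h import *
c=cam('top')
for a,b,z in [((252.5,147.3),(303.3,142),.12),((253,167.5),(303.5,161.5),.115)]:
    p=onz(c,*a,z);q=onz(c,*b,z);d=p-q;print(np.degrees(np.arctan2(-d[0],d[1])),((p+q)/2).round(4))
from workcell import job_done; print(get_obs()['time']); job_done()
```

```text
4.919570826363032 [0.6161 0.0599 0.12  ]
5.721201649783293 [0.5694 0.0601 0.115 ]
16.4
the job is handed in; nothing more can be done
```

The caddy is hung on the station, tray outwards, and I handed the job in at about 16.4 s on the robot's clock. No verdict was given.

- **Picking the caddy:** Four caddies look alike, at (198,212), (214,280), (287,253) and (149,319) in the top view. I took the one at (198,212), which lies 0.54 m from the base; the others are at 0.36 to 0.43 m.
- **Finding the bar:** I touched the caddy's underside to the crossbar's top. That put the bar's top at about 0.171 m and the pins at about 0.151 m, against about 0.149 m from the cameras.
- **Hanging it:** I passed the holes over the pins and pushed the pad in by about 11 mm, estimated from the force and the travel. I then lowered the caddy 5 mm until it rested on the shanks, eased it back against the heads and let go.
- **Forces:** The largest horizontal wrist reading was about 10 N, well under the limit. I only read it at the end of each move.

**Last checks:**
- After release the wrist force was about 0, and the side and top pictures showed the caddy hanging level with both pin heads in front of the plate.
- The two jars beside the station looked unmoved. I did not recheck the bowl up close.
- The tray edges measured 4.9° and 5.7° in yaw. The wrist view put the bar at 5.4°, but the first top and side views gave 4.1°. The largest difference is under 2°, within the 4° allowed.
- The wrist and top views differed by about 5 mm on where to centre the caddy sideways. I followed the wrist view, and the holes passed over the heads cleanly.
- I had no direct reading of how far the pad is pushed in at the end.

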